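Turn the proud filter cell until it drops into its keyed mount

ROBOT

A 6-joint arm with a two-finger parallel gripper is mounted at the origin on the work surface; the furniture and walls round the work are solid. World frame = base frame: x ahead of the robot, y to its left, z up, the work surface at z = 0. Lengths are in m, angles in rad, forces in N, time in s.
With the tool pointing down it reaches from about 0.4 to 0.825 m from the base axis. Payload 7 kg.
Tool frame: the origin (TCP) lies at the very end of the fingers, on their centre line; the grasp point (between the pads) lies 19 mm behind it; z points along the fingers, y is the line along which they close (so a half turn about z gives the same grasp; the last joint's range is limited). The gripper opens to 88 mm and grips with 3 to 60 N. Pads are 19 mm wide; open, the fingers measure 130 mm over their backs; the gripper's body (78 mm by 193 mm) begins 47 mm behind the grasp point.
Start: joints at [1.388, 0.359, 0.012, 0, -1.224, -0.288], TCP at [0.306, 0.602, 0.227] pointing down, gripper open.
Joint ranges: [-3.07, 3.07], [-1.43, 2.12], [-1.02, 1.25], [-3.03, 1.67], [-3.05, -0], [-3.03, 3.03]. Speed limits (rad/s): [2.39, 2.39, 3.01, 3.14, 3.14, 3.14].

INTERFACE

Orientations are given as [roll, pitch, yaw] about the fixed x, y, z axes, in that order (R = Rz(yaw) Ry(pitch) Rx(roll)).
In Python, from station import arm gives the robot as it stands. The module is installed in compiled form; this text tells all that it offers.
- The arm moves only by the shell command python3 -m crank 'ROWS' [FORCE]. ROWS is JSON, a list of rows, each an object of numbers: "dx", "dy", "dz": the shift along the world's x, y, z in m; "twist": the turn about the world's z in degrees; "grip": the opening, from -1 (shut) to 1 (fully open). A call has exactly 5 rows; each row is the pose to reach, as a shift and turn from the pose commanded when the call began; what a row does not reach only later rows make up. A row lasts 1/12 s, in which the tool goes at most 41.7 mm and 7.16 degrees, less where a joint would pass 70% of its speed; a pose out of reach is approached as far as the arm can. A call with a gripper value outside its range is refused whole. The fingers move at their own pace and stop on an object; FORCE is the grip in N (left out, the last holds). Time passes only in rows, so rows that repeat a pose let the fingers close, or fill a call up. It gives the time, the measured TCP pose, the force, the opening and the grip force at its end, in the units of the state.
- arm.get_state(): the state, without advancing time (a new reading comes with each control period).
- arm.grab_frame(name): name is "side" or "top"; returns the picture (480x640x3 uint8, red, green, blue); there is no depth.
- arm.get_calibration(name): a dict with "fx", "fy", "cx", "cy" (pixels), "k1" (the pictures are not rectified: a ray, as slopes to the right and down, at radius r is drawn at 1 + k1 r^2 times it, then the intrinsics apply), "cam_to_world" (4x4, takes a point from camera to world coordinates). Camera axes: x right, y down, z forward; pixel columns grow to the right and rows downward; lengths in m; the calibration is good to about 2 mm. A picture is of the moment at which its call begins. get_calibration takes no time and is no camera call.
- arm.job_done(): hands the job in; it is judged then, once.
The state is a dict: "t": time; "q": joint angles; "qd": joint speeds; "joint_efforts": joint torques, N m; "eef_pos": TCP position; "ee_rot": TCP orientation; "force": force on the tool from outside, world axes, zero at the start; "moment": the same for the moment, N m; "width": finger opening in m; "gripper_force": force on a finger pad.
Only numpy, scipy, OpenCV 4.12 (cv2) and the standard library are available. Lean on these libraries where they do the work, as an engineer would, in place of code of your own. Each camera call takes 0.05 s, during which the arm holds its last target. There are 200 camera calls.

TASK

Of the two filter cells in their mounts on the bench, one did not go home: it stands proud, with its two lugs riding on the rim of its mount. Turn it by its grip bar until the lugs meet the slots and it drops fully home, flush like its neighbour, then let go. Leave the neighbouring cell alone.

Things in the scene. Friction and masses are not known exactly. Their poses are not given: they have to be found in the camera images.
- proud_grip (a point): mid grip bar of the steel cell standing proud (the one to turn), on its axis. Upright bar 40 long (x), 12 wide (y, grip across), 28 high (mm), this point half-way up; below it a plug 48 across, 27.5 high, with two opposite lugs in line with the bar: 14 wide, out to 36 from the axis, tops level with the plug's. Loose, 0.18 kg, turns freely in place. Point 63.5 above the bench; 53.5 when home
- mount_a: fixed aluminium mount of the proud cell: foot 92 across, barrel 80 across, flat rim 40 above the bench, bore 51. Two opposite wedge slots 62 degrees wide, 10 deep in the rim; the lugs, now on the rim, drop in within about 12 degrees of the slots' middle line, plug top then level with the rim. Origin on the bore axis at bench height; x: along the slots' line (either way), z up
- home_grip (a point): the same point of the second, identical cell, which already sits home, its top flush with its mount's rim, 53.5 mm above the bench; to be left alone
- mount_b: the second mount, of the same shape and axes, fixed, holding the seated cell. Beside the two mounts stand a bench instrument (robot's left, some 0.25 m tall) and a pipette stand (right, some 0.35 m tall): come to the cells from above, between these
Things that resemble listed ones, but are neither listed nor needed, are in the scene too. Leave any blue look-alike of the mount_b alone.

How it is judged:
By the outcome, as a careful person would: the job done as asked, in the order asked, and still so for the second after the job is handed in, with the robot touching nothing.
It also fails if it takes over 38 s, if anything falls off the work surface, if the arm or the gripper's body presses on something with over 40 N, if the wrist force passes 120 N, or if a joint passes its speed limit or range.

## Working session

There is one attempt and no reset: what is moved stays moved. The work goes in short steps, Python scripts to look and compute and a shell command to move; the robot and the scene stay as the last step left them, time stands still between calls to the robot, and variables do not carry over. Pictures are saved under pics/ and viewed, at most 10 in all, crops included, and the job is handed in when it is done.

```bash
mkdir -p pics; python3 - <<'E'
from station import arm
import cv2,numpy as np
for n in("side","top"):
    f=arm.grab_frame(n); cv2.imwrite(f"pics/{n}0.png",f[:,:,::-1])
    c=arm.get_calibration(n); print(n,c["fx"],c["fy"],c["cx"],c["cy"],c["k1"]);print(np.round(c["cam_to_world"],4))
s=arm.get_state();print(s)
E
```

```text
side 448.6023601873222 448.6023601873222 319.3085292976576 240.67748127596604 -0.013297812370727679
[[ 0.3875 -0.8055  0.4484  0.0289]
 [-0.9218 -0.3319  0.2005  0.0385]
 [-0.0127 -0.491  -0.871   0.798 ]
 [ 0.      0.      0.      1.    ]]
top 476.84325889354733 476.84325889354733 317.40755286154257 241.7885211657526 -0.0986424329148431
[[ 0.0282 -0.9947  0.0991  0.3439]
 [-0.9996 -0.028   0.0038  0.2055]
 [-0.0011 -0.0991 -0.9951  0.9258]
 [ 0.      0.      0.      1.    ]]
{'t': 0.1, 'q': array([ 1.38808100e+00,  3.59317465e-01,  1.11967360e-02, -2.88353857e-04,
       -1.22407866e+00, -2.88086106e-01]), 'qd': array([ 1.80229109e-03, -2.77504281e-03,  3.08032565e-03,  2.50965135e-03,
       -3.25720518e-05,  7.51554934e-04]), 'joint_efforts': array([-2.66851835e-03, -5.84163022e+01,  2.93751901e+01,  7.01567397e+00,
        1.01571370e-02, -5.45938769e-05]), 'eef_pos': array([0.30602767, 0.60118779, 0.22573871]), 'ee_rot': array([ 3.14017039e+00, -1.38750535e-04, -4.70899514e-01]), 'force': array([-0.61997069,  0.89787094,  0.21152736]), 'moment': array([-0.01148388,  0.02274142,  0.03018673]), 'gripper_force': 0.0, 'width': 0.08763675708486644}
```

View pics/side0.png

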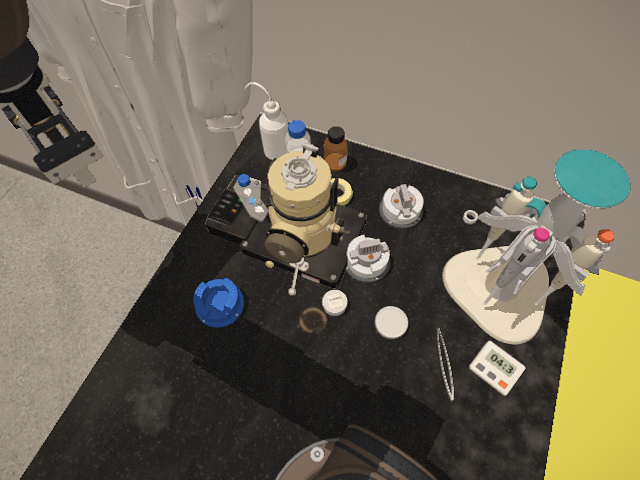

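View pics/top0.png

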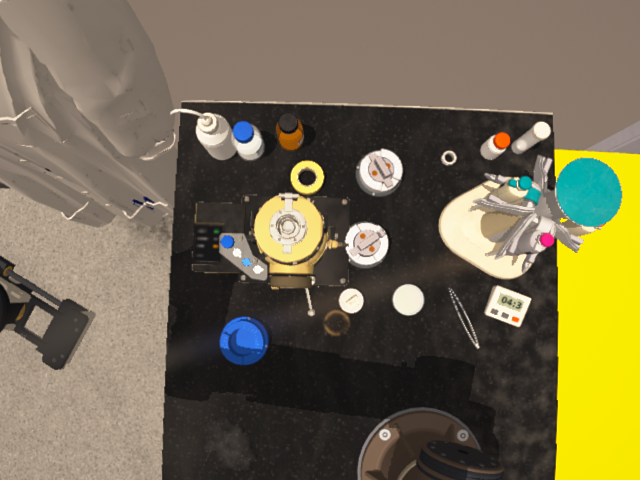

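The mounts are at about (380,172) and (367,245) in the top view, and (402,205) and (368,257) in the side view. The tall yellow instrument is to their left and the pipette stand to their right. Next I'll enlarge both mounts.

```bash
python3 - <<'E'
import cv2,numpy as np
t=cv2.imread("pics/top0.png")[140:275,330:415]; s=cv2.imread("pics/side0.png")[175:290,335:435]
a=cv2.resize(t,None,fx=4.4,fy=4.4,interpolation=cv2.INTER_CUBIC);b=cv2.resize(s,None,fx=4.2,fy=4.2,interpolation=cv2.INTER_CUBIC)
h=max(a.shape[0],b.shape[0]);o=np.zeros((h,a.shape[1]+b.shape[1],3),np.uint8);o[:a.shape[0],:a.shape[1]]=a;o[:b.shape[0],a.shape[1]:]=b
print(o.shape,a.shape);cv2.imwrite("pics/crop.png",o)
E
```

```text
(594, 794, 3) (594, 374, 3)
```

View pics/crop.png

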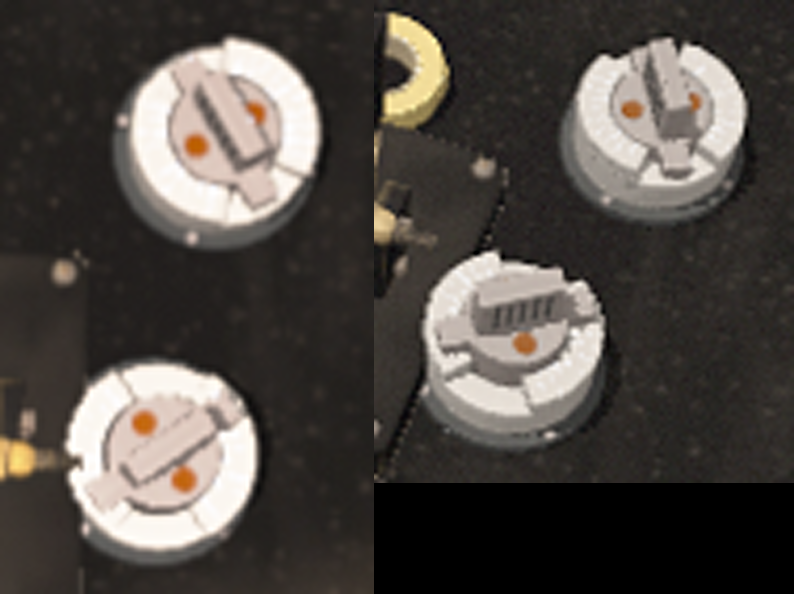

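In the crop, the nearer cell (lower in the view) looks proud: its plug wall shows and its lugs lie on the rim. The farther one sits in its slots. I'll project both views onto the rim plane to get the angles.

```bash
cat > h.py <<'E'
import numpy as np,cv2
from station import arm
def proj(n,P):
    c=arm.get_calibration(n);T=c["cam_to_world"];p=(np.atleast_2d(P)-T[:3,3])@T[:3,:3]
    s=p[:,:2]/p[:,2:];s=s*(1+c["k1"]*(s**2).sum(1,keepdims=True))
    return s*[c["fx"],c["fy"]]+[c["cx"],c["cy"]]
def ray(n,uv):
    c=arm.get_calibration(n);T=c["cam_to_world"]
    d=(np.array(uv,float)-[c["cx"],c["cy"]])/[c["fx"],c["fy"]];s=d.copy()
    for _ in range(10): s=d/(1+c["k1"]*(s@s))
    return T[:3,3],T[:3,:3]@np.r_[s,1]
def plane(n,uv,z):
    o,d=ray(n,uv);return o+d*(z-o[2])/d[2]
def tri(u1,u2):
    (o1,d1),(o2,d2)=ray("top",u1),ray("side",u2)
    k=np.linalg.lstsq(np.c_[d1,-d2],o2-o1,rcond=None)[0];a,b=o1+k[0]*d1,o2+k[1]*d2
    return (a+b)/2,np.linalg.norm(a-b)
def rect(n,img,c,z,r=.05,px=380):
    # rows: +x up, columns: +y left
    g=np.linspace(r,-r,px);Y,X=np.meshgrid(g,g)
    P=np.stack([X+c[0],Y+c[1],0*X+z],-1).reshape(-1,3)
    m=proj(n,P).astype(np.float32).reshape(px,px,2);return cv2.remap(img,m[...,0],m[...,1],cv2.INTER_CUBIC)
E
python3 - <<'E'
from h import *
im={n:cv2.imread(f"pics/{n}0.png") for n in("top","side")}
f=lambda n,u,v:(330+u/4.4,140+v/4.4) if n=="top" else (335+(u-374)/4.2,175+v/4.2)
# orange dots (plug tops) by mask
for n in im:
    h=cv2.cvtColor(im[n],cv2.COLOR_BGR2HSV);m=cv2.inRange(h,(5,150,120),(18,255,255))
    _,_,st,ce=cv2.connectedComponentsWithStats(m)
    print(n,[(s[4],np.round(c,1).tolist()) for s,c in zip(st[1:],ce[1:]) if s[4]>3 and 330<c[0]<440])
ctr=[]
for c in((163,455),(225,132)):
    ctr.append(plane("top",f("top",*c),.04));print(ctr[-1])
out=np.vstack([np.hstack([rect(n,im[n],c,.04,.05,300) for n in im]) for c in ctr])
cv2.imwrite("pics/rect.png",out)
E
```

```text
top [(np.int32(10), [387.9, 165.0]), (np.int32(17), [374.1, 172.6]), (np.int32(19), [362.2, 235.8]), (np.int32(18), [371.1, 248.4])]
side [(np.int32(117), [334.8, 145.6]), (np.int32(193), [333.6, 160.2]), (np.int32(11), [395.6, 200.9]), (np.int32(14), [370.5, 256.5])]
[0.43161978 0.11618745 0.04      ]
[0.57268179 0.09162442 0.04      ]
```

View pics/rect.png

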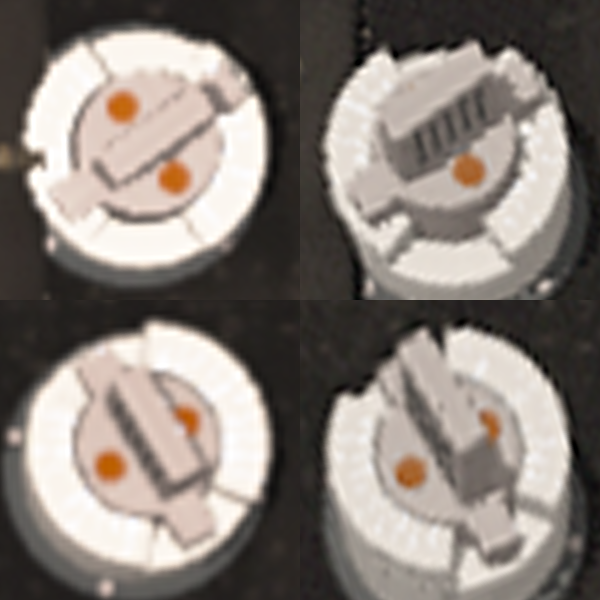

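```bash
python3 - <<'E'
from h import *
print("near dot",tri((371.1,248.4),(370.5,256.5)),"far dot",tri((374.1,172.6),(395.6,200.9)))
print("instr top knob",tri((289,227),(298,170)))
im={n:cv2.imread(f"pics/{n}0.png") for n in("top","side")}
c=tri((289,227),(298,170))[0]
print([np.round(plane("top",(u,228),z),3)[:2].tolist() for u,z in((327,c[2]),(327,.18),(344,.1),(344,.2))])
A=cv2.resize(im["top"][180:330,190:400],None,fx=1.9*1.0,fy=1.9);B=cv2.resize(im["side"][140:300,200:420],None,fx=1.8,fy=1.8)
o=np.zeros((max(A.shape[0],B.shape[0]),A.shape[1]+B.shape[1],3),np.uint8);o[:A.shape[0],:A.shape[1]]=A;o[:B.shape[0],A.shape[1]:]=B
print(A.shape,B.shape);cv2.imwrite("pics/instr.png",o)
E
```

```text
near dot (array([0.42198932, 0.10909435, 0.04475233]), np.float64(0.000298036025794216)) far dot (array([0.56815085, 0.10506775, 0.03489106]), np.float64(0.0014551338129637388))
instr top knob (array([0.43411007, 0.2524994 , 0.22210107]), np.float64(0.003078312913664139))
[[0.435, 0.195], [0.44, 0.194], [0.452, 0.163], [0.439, 0.168]]
(285, 399, 3) (288, 396, 3)
```

View pics/instr.png

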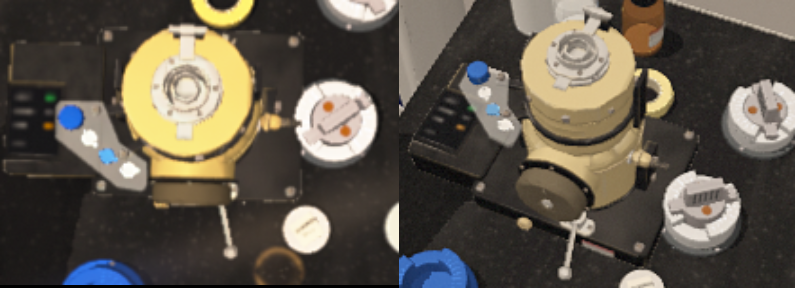

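The dots triangulate to heights of about 44.7 mm (near) and 34.9 mm (far). The 10 mm difference confirms that the near cell is the proud one. The near mount's axis is at about (0.432, 0.117), its slot line is at about -1° and the bar at about -56°, so the cell needs roughly +55°.

The instrument cylinder has its axis at (0.434, 0.2525), radius 57 mm and height 0.22 m. That leaves no room for the gripper to end up gripping across the bar. Instead I'll keep the gripper's long side along x and turn the bar with the closed fingertips.

I'll rise and travel over first.

```bash
python3 -m crank '[{"dz":0.04,"twist":-7,"grip":1},{"dz":0.08,"twist":-14,"grip":1},{"dz":0.12,"twist":-21,"grip":1},{"dz":0.13,"dy":-0.04,"twist":-28,"grip":1},{"dz":0.13,"dy":-0.08,"twist":-35,"grip":1}]'
python3 -m crank '[{"dy":-0.04,"dx":0.01,"twist":-7,"grip":1},{"dy":-0.08,"dx":0.02,"twist":-14,"grip":1},{"dy":-0.12,"dx":0.03,"twist":-21,"grip":1},{"dy":-0.16,"dx":0.04,"twist":-28,"grip":1},{"dy":-0.20,"dx":0.04,"twist":-28,"grip":1}]'
```

```text
invalid input at $[0]: expected keys dx, dy, dz, twist, grip
invalid input at $[0]: expected keys dx, dy, dz, twist, grip
```

```bash
python3 -m crank '[{"dx":0,"dy":0,"dz":0.04,"twist":-7,"grip":1},{"dx":0,"dy":0,"dz":0.08,"twist":-14,"grip":1},{"dx":0,"dy":0,"dz":0.12,"twist":-21,"grip":1},{"dx":0,"dy":-0.04,"dz":0.13,"twist":-28,"grip":1},{"dx":0,"dy":-0.08,"dz":0.13,"twist":-35,"grip":1}]'
```

```text
t: 0.52
eef_pos: [0.3067, 0.5232, 0.3592]
ee_rot: [-3.138, 0.003, -1.087]
force: [-0.3, -0.8, 0.3]
width: 0.0876
gripper_force: 0.0
```

```bash
python3 -m crank '[{"dx":0.01,"dy":-0.04,"dz":0,"twist":-7,"grip":1},{"dx":0.02,"dy":-0.08,"dz":0,"twist":-14,"grip":1},{"dx":0.03,"dy":-0.12,"dz":0,"twist":-21,"grip":1},{"dx":0.04,"dy":-0.16,"dz":0,"twist":-28,"grip":1},{"dx":0.04,"dy":-0.2,"dz":0,"twist":-28,"grip":1}]'
```

```text
t: 0.93
eef_pos: [0.3467, 0.3194, 0.356]
ee_rot: [3.141, -0.001, -1.578]
force: [0.4, -0.4, 0.3]
width: 0.0875
gripper_force: 0.0
```

```bash
python3 -m crank '[{"dx":0.01,"dy":-0.04,"dz":0,"twist":0,"grip":-1},{"dx":0.02,"dy":-0.08,"dz":0,"twist":0,"grip":-1},{"dx":0.03,"dy":-0.12,"dz":0,"twist":0,"grip":-1},{"dx":0.04,"dy":-0.16,"dz":0,"twist":0,"grip":-1},{"dx":0.05,"dy":-0.2,"dz":0,"twist":0,"grip":-1}]' 10
```

```text
t: 1.35
eef_pos: [0.3958, 0.1195, 0.3567]
ee_rot: [-3.141, 0.001, -1.57]
force: [1.5, 0.5, 0.1]
width: 0.0597
gripper_force: 0.0
```

```bash
python3 -m crank '[{"dx":0.01,"dy":-0.035,"dz":0,"twist":0,"grip":-1},{"dx":0.01,"dy":-0.035,"dz":-0.04,"twist":0,"grip":-1},{"dx":0.01,"dy":-0.035,"dz":-0.08,"twist":0,"grip":-1},{"dx":0.01,"dy":-0.035,"dz":-0.12,"twist":0,"grip":-1},{"dx":0.01,"dy":-0.035,"dz":-0.15,"twist":0,"grip":-1}]'
python3 - <<'E'
from h import *
S=arm.grab_frame("side")[:,:,::-1];T=arm.grab_frame("top")[:,:,::-1]
cv2.imwrite("pics/l1.png",np.hstack([cv2.resize(S[90:340,200:450],(400,400)),cv2.resize(T[90:340,250:500],(400,400))]))
E
```

```text
t: 1.77
eef_pos: [0.4048, 0.0852, 0.2037]
ee_rot: [3.14, -0.0, -1.572]
force: [0.4, -0.8, 0.8]
width: 0.0265
gripper_force: 0.0
```

View pics/l1.png

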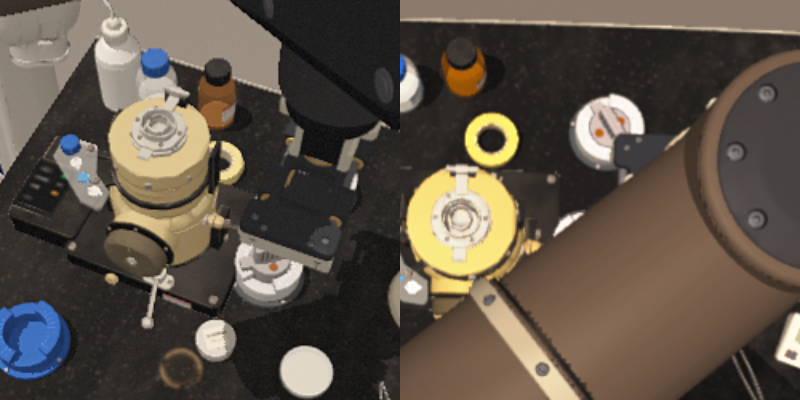

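The left half shows the gripper body above the near mount, with its long side along x, clear of the instrument and with the fingers hidden. The right half shows the far cell free at (607,130). I'll lower the closed fingers beside the bar.

```bash
python3 -m crank '[{"dx":0,"dy":0,"dz":-0.04,"twist":0,"grip":-1},{"dx":0,"dy":0,"dz":-0.08,"twist":0,"grip":-1},{"dx":0,"dy":0,"dz":-0.11,"twist":0,"grip":-1},{"dx":0,"dy":0,"dz":-0.13,"twist":0,"grip":-1},{"dx":0,"dy":0,"dz":-0.147,"twist":0,"grip":-1}]'
```

```text
t: 2.28
eef_pos: [0.407, 0.0872, 0.0597]
ee_rot: [-3.141, -0.0, -1.569]
force: [0.2, -0.5, 0.9]
width: 0.0006
gripper_force: 0.0
```

```bash
python3 -m crank '[{"dx":0.003,"dy":0.001,"dz":0,"twist":0,"grip":-1},{"dx":0.006,"dy":0.003,"dz":0,"twist":0,"grip":-1},{"dx":0.009,"dy":0.005,"dz":0,"twist":0,"grip":-1},{"dx":0.012,"dy":0.006,"dz":0,"twist":0,"grip":-1},{"dx":0.012,"dy":0.006,"dz":0,"twist":0,"grip":-1}]'
```

```text
t: 2.7
eef_pos: [0.4198, 0.0936, 0.061]
ee_rot: [-3.139, 0.002, -1.57]
force: [-0.5, -1.2, 0.6]
width: 0.0004
gripper_force: 0.2
```

```bash
python3 -m crank '[{"dx":0.002,"dy":0.002,"dz":0,"twist":0,"grip":-1},{"dx":0.004,"dy":0.004,"dz":0,"twist":0,"grip":-1},{"dx":0.005,"dy":0.005,"dz":0,"twist":0,"grip":-1},{"dx":0.005,"dy":0.006,"dz":0,"twist":0,"grip":-1},{"dx":0.005,"dy":0.006,"dz":0,"twist":0,"grip":-1}]'
```

```text
t: 3.12
eef_pos: [0.4232, 0.0986, 0.0596]
ee_rot: [3.142, -0.0, -1.57]
force: [-0.6, -1.0, 0.7]
width: 0.0005
gripper_force: 0.4
```

```bash
python3 - <<'E'
from h import *
S=arm.grab_frame("side")[:,:,::-1]
cv2.imwrite("pics/l2.png",cv2.resize(S[170:310,290:450],(800,600)[:2] if 0 else (640,560),interpolation=cv2.INTER_CUBIC))
E
```

```text
(no output)
```

View pics/l2.png

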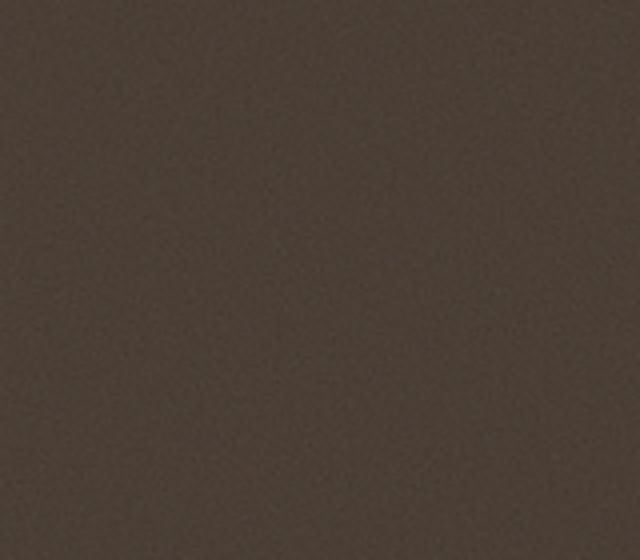

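The view is blocked by the arm at this pose. I'll finish the push and then back off to look.

```bash
python3 -m crank '[{"dx":0.001,"dy":0.001,"dz":0,"twist":0,"grip":-1},{"dx":0.002,"dy":0.002,"dz":0,"twist":0,"grip":-1},{"dx":0.003,"dy":0.003,"dz":0,"twist":0,"grip":-1},{"dx":0.003,"dy":0.003,"dz":0,"twist":0,"grip":-1},{"dx":0.003,"dy":0.003,"dz":0,"twist":0,"grip":-1}]'
```

```text
t: 3.58
eef_pos: [0.4261, 0.1015, 0.0596]
ee_rot: [3.141, -0.0, -1.57]
force: [-0.6, -1.9, 3.5]
width: 0.0004
gripper_force: 1.6
```

```bash
python3 -m crank '[{"dx":0,"dy":-0.01,"dz":0,"twist":0,"grip":-1},{"dx":0,"dy":-0.02,"dz":0.03,"twist":0,"grip":-1},{"dx":0,"dy":-0.02,"dz":0.07,"twist":0,"grip":-1},{"dx":0,"dy":-0.02,"dz":0.11,"twist":0,"grip":-1},{"dx":0,"dy":-0.02,"dz":0.15,"twist":0,"grip":-1}]'
python3 -m crank '[{"dx":0,"dy":0,"dz":0.04,"twist":0,"grip":-1},{"dx":0,"dy":0,"dz":0.08,"twist":0,"grip":-1},{"dx":0,"dy":0,"dz":0.12,"twist":0,"grip":-1},{"dx":0,"dy":0,"dz":0.15,"twist":0,"grip":-1},{"dx":0,"dy":0.04,"dz":0.15,"twist":0,"grip":-1}]'
```

```text
t: 4.0
eef_pos: [0.4259, 0.0808, 0.2113]
ee_rot: [-3.141, 0.0, -1.571]
force: [2.5, 1.8, -0.5]
width: 0.0006
gripper_force: 0.0
t: 4.42
eef_pos: [0.4286, 0.1187, 0.3672]
ee_rot: [-3.131, 0.005, -1.574]
force: [2.5, 0.1, 0.5]
width: 0.0004
gripper_force: 0.0
```

```bash
python3 -m crank '[{"dx":-0.01,"dy":0.04,"dz":0,"twist":0,"grip":-1},{"dx":-0.02,"dy":0.08,"dz":0,"twist":0,"grip":-1},{"dx":-0.03,"dy":0.12,"dz":0,"twist":0,"grip":-1},{"dx":-0.04,"dy":0.16,"dz":0,"twist":0,"grip":-1},{"dx":-0.04,"dy":0.2,"dz":0,"twist":0,"grip":-1}]'
python3 - <<'E'
from h import *
o=[];c=(.432,.117)
for n in("top","side"):
    f=arm.grab_frame(n)[:,:,::-1];cv2.imwrite(f"pics/m_{n}.png",f);o.append(rect(n,f,c,.04,.05,380))
cv2.imwrite("pics/l3.png",np.hstack(o))
E
```

```text
t: 4.83
eef_pos: [0.3848, 0.323, 0.3602]
ee_rot: [-3.141, 0.002, -1.569]
force: [1.7, 0.2, 0.4]
width: 0.0006
gripper_force: 0.0
```

View pics/l3.png

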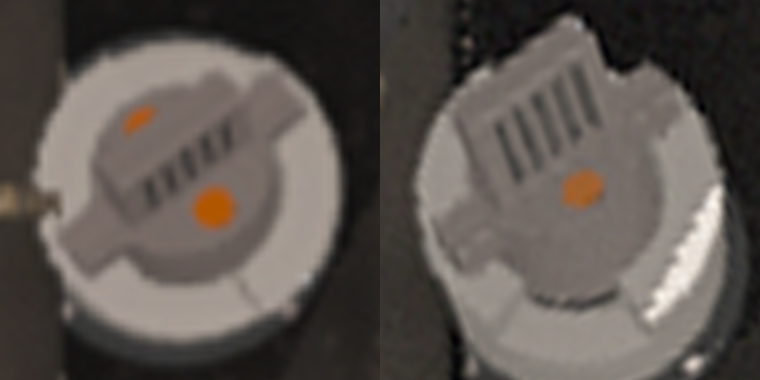

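The left (top) view puts the lugs at about (285,105) and (85,235), so the bar is still at about -57°. The side push only tilted the cell, and its front edge now shows a crescent at (170,270). It needs a balanced couple instead:
1. Grip across the bar and turn as far as the instrument allows.
2. Re-grip the bar by its ends and turn the rest of the way with the gripper's long side near x.

First I'll check the instrument's protruding parts.

```bash
python3 - <<'E'
from h import *
print("nozzle",tri((348,243),(348,229)))
print("handle",tri((330,225),(337,193)))
for n in("top","side"):
    h=cv2.cvtColor(cv2.imread(f"pics/m_{n}.png"),cv2.COLOR_BGR2HSV);m=cv2.inRange(h,(5,150,90),(18,255,255))
    _,_,st,ce=cv2.connectedComponentsWithStats(m);print(n,[(s[4],np.round(c,1).tolist()) for s,c in zip(st[1:],ce[1:]) if s[4]>3 and 340<c[0]<400])
E
```

```text
nozzle (array([0.42367738, 0.15725069, 0.11276532]), np.float64(0.0023032282931916134))
handle (array([0.4456139 , 0.18946692, 0.17667468]), np.float64(0.0005066099291401215))
top [(np.int32(10), [387.9, 165.0]), (np.int32(17), [374.1, 172.6]), (np.int32(7), [359.7, 233.0]), (np.int32(22), [370.1, 245.9])]
side [(np.int32(11), [395.6, 200.9]), (np.int32(16), [370.0, 252.5])]
```

```bash
python3 -m crank '[{"dx":0.01,"dy":-0.04,"dz":0,"twist":7,"grip":1},{"dx":0.02,"dy":-0.08,"dz":0,"twist":14,"grip":1},{"dx":0.03,"dy":-0.12,"dz":0,"twist":21,"grip":1},{"dx":0.04,"dy":-0.16,"dz":0,"twist":28,"grip":1},{"dx":0.05,"dy":-0.2,"dz":0,"twist":33.5,"grip":1}]' 20
```

```text
t: 5.35
eef_pos: [0.4331, 0.1333, 0.3596]
ee_rot: [-3.141, 0.0, -0.994]
force: [1.7, 0.9, 0.8]
width: 0.0281
gripper_force: 0.0
```

```bash
python3 -m crank '[{"dx":0.002,"dy":-0.0145,"dz":0,"twist":0,"grip":1},{"dx":0.002,"dy":-0.0145,"dz":-0.04,"twist":0,"grip":1},{"dx":0.002,"dy":-0.0145,"dz":-0.08,"twist":0,"grip":1},{"dx":0.002,"dy":-0.0145,"dz":-0.12,"twist":0,"grip":1},{"dx":0.002,"dy":-0.0145,"dz":-0.15,"twist":0,"grip":1}]'; python3 - <<'E'
from station import arm
s=arm.get_state();print(s['eef_pos'],s['ee_rot'],s['q'])
E
```

```text
t: 5.77
eef_pos: [0.4339, 0.1194, 0.2067]
ee_rot: [3.141, 0.001, -1.002]
force: [-0.7, -0.2, -0.3]
width: 0.0617
gripper_force: 0.0
[0.43389745 0.11941762 0.20671331] [ 3.14067004e+00  9.63894001e-04 -1.00174035e+00] [ 0.7078469  -0.00464746 -0.48793622 -0.00122175 -1.08828827 -0.13822316]
```

```bash
python3 -m crank '[{"dx":0.0035,"dy":-0.011,"dz":-0.03,"twist":0.5,"grip":1},{"dx":0.0035,"dy":-0.011,"dz":-0.07,"twist":0.5,"grip":1},{"dx":0.0035,"dy":-0.011,"dz":-0.105,"twist":0.5,"grip":1},{"dx":0.0035,"dy":-0.011,"dz":-0.13,"twist":0.5,"grip":1},{"dx":0.0035,"dy":-0.011,"dz":-0.145,"twist":0.5,"grip":1}]'
```

```text
t: 6.18
eef_pos: [0.4371, 0.1082, 0.0617]
ee_rot: [3.138, 0.0, -0.993]
force: [0.3, 0.1, 0.1]
width: 0.0873
gripper_force: 0.0
```

```bash
for i in 1 2; do python3 -m crank '[{"dx":0,"dy":0,"dz":0,"twist":0,"grip":-1},{"dx":0,"dy":0,"dz":0,"twist":0,"grip":-1},{"dx":0,"dy":0,"dz":0,"twist":0,"grip":-1},{"dx":0,"dy":0,"dz":0,"twist":0,"grip":-1},{"dx":0,"dy":0,"dz":0,"twist":0,"grip":-1}]' 15; done
```

```text
t: 6.6
eef_pos: [0.4393, 0.1104, 0.0658]
ee_rot: [-3.139, 0.0, -0.992]
force: [-0.4, -0.3, 0.7]
width: 0.0602
gripper_force: 0.0
t: 7.02
eef_pos: [0.4385, 0.1099, 0.0647]
ee_rot: [-3.141, 0.0, -0.992]
force: [0.3, -0.1, -0.2]
width: 0.0267
gripper_force: 0.0
```

```bash
python3 -m crank '[{"dx":0,"dy":0,"dz":0,"twist":0,"grip":-1},{"dx":0,"dy":0,"dz":0,"twist":0,"grip":-1},{"dx":0,"dy":0,"dz":0,"twist":0,"grip":-1},{"dx":0,"dy":0,"dz":0,"twist":0,"grip":-1},{"dx":0,"dy":0,"dz":0,"twist":0,"grip":-1}]' 15
```

```text
t: 7.43
eef_pos: [0.4386, 0.1099, 0.0645]
ee_rot: [-3.142, -0.0, -0.992]
force: [0.4, 0.3, 0.3]
width: 0.0119
gripper_force: 15.0
```

The bar is gripped (opening 11.9 mm). I'll turn +13° about the mount axis.

```bash
python3 -m crank '[{"dx":0.0004,"dy":0.0004,"dz":0,"twist":3.3,"grip":-1},{"dx":0.0008,"dy":0.0008,"dz":0,"twist":6.5,"grip":-1},{"dx":0.0012,"dy":0.0012,"dz":0,"twist":9.8,"grip":-1},{"dx":0.0015,"dy":0.0016,"dz":0,"twist":13,"grip":-1},{"dx":0.0015,"dy":0.0016,"dz":0,"twist":13,"grip":-1}]'
```

```text
t: 7.85
eef_pos: [0.44, 0.1115, 0.0645]
ee_rot: [3.141, 0.0, -0.762]
force: [0.3, -0.5, 0.1]
width: 0.0122
gripper_force: 15.0
```

```bash
python3 -m crank '[{"dx":0,"dy":0,"dz":0,"twist":0,"grip":-0.4},{"dx":0,"dy":0,"dz":0,"twist":0,"grip":-0.4},{"dx":0,"dy":0,"dz":0.02,"twist":0,"grip":-0.4},{"dx":0,"dy":0,"dz":0.06,"twist":0,"grip":-0.4},{"dx":0,"dy":0,"dz":0.1,"twist":0,"grip":-0.4}]'
```

```text
t: 8.27
eef_pos: [0.4388, 0.1106, 0.1648]
ee_rot: [3.138, 0.001, -0.766]
force: [1.5, 0.8, 0.0]
width: 0.026
gripper_force: 0.0
```

```bash
python3 -m crank '[{"dx":-0.002,"dy":0.001,"dz":0.02,"twist":-7,"grip":0.5},{"dx":-0.004,"dy":0.002,"dz":0.03,"twist":-14,"grip":0.5},{"dx":-0.007,"dy":0.0044,"dz":0.03,"twist":-21,"grip":0.5},{"dx":-0.007,"dy":0.0044,"dz":0.03,"twist":-28,"grip":0.5},{"dx":-0.007,"dy":0.0044,"dz":0.03,"twist":-35,"grip":0.5}]'
python3 -m crank '[{"dx":0,"dy":0,"dz":0,"twist":-7,"grip":0.5},{"dx":0,"dy":0,"dz":0,"twist":-14,"grip":0.5},{"dx":0,"dy":0,"dz":0,"twist":-21,"grip":0.5},{"dx":0,"dy":0,"dz":0,"twist":-28,"grip":0.5},{"dx":0,"dy":0,"dz":0,"twist":-35,"grip":0.5}]'
python3 -m crank '[{"dx":0,"dy":0,"dz":0,"twist":-7,"grip":0.5},{"dx":0,"dy":0,"dz":0,"twist":-14,"grip":0.5},{"dx":0,"dy":0,"dz":0,"twist":-18,"grip":0.5},{"dx":0,"dy":0,"dz":-0.02,"twist":-18,"grip":0.5},{"dx":0,"dy":0,"dz":-0.04,"twist":-18,"grip":0.5}]'
```

```text
t: 8.68
eef_pos: [0.4328, 0.1159, 0.1949]
ee_rot: [-3.141, 0.001, -1.383]
force: [0.6, 0.5, 0.6]
width: 0.0544
gripper_force: 0.0
t: 9.1
eef_pos: [0.4328, 0.1157, 0.1945]
ee_rot: [3.141, -0.0, -1.994]
force: [-0.3, -0.4, -0.1]
width: 0.0656
gripper_force: 0.0
t: 9.52
eef_pos: [0.4336, 0.1163, 0.155]
ee_rot: [-3.141, 0.003, -2.303]
force: [0.3, 0.1, -1.0]
width: 0.0657
gripper_force: 0.0
```

```bash
python3 -m crank '[{"dx":-0.001,"dy":-0.001,"dz":-0.03,"twist":0,"grip":0.5},{"dx":-0.001,"dy":-0.001,"dz":-0.06,"twist":0,"grip":0.5},{"dx":-0.001,"dy":-0.001,"dz":-0.075,"twist":0,"grip":0.5},{"dx":-0.001,"dy":-0.001,"dz":-0.083,"twist":0,"grip":0.5},{"dx":-0.001,"dy":-0.001,"dz":-0.089,"twist":0,"grip":0.5}]' 10
```

```text
t: 9.93
eef_pos: [0.4317, 0.1146, 0.0648]
ee_rot: [3.141, -0.001, -2.302]
force: [0.2, -0.3, 1.4]
width: 0.0655
gripper_force: 0.0
```

```bash
python3 -m crank '[{"dx":0,"dy":0,"dz":0,"twist":0,"grip":-0.2},{"dx":0,"dy":0,"dz":0,"twist":0,"grip":-0.2},{"dx":0,"dy":0,"dz":0,"twist":0,"grip":-0.2},{"dx":0,"dy":0,"dz":0,"twist":0,"grip":-0.2},{"dx":0,"dy":0,"dz":0,"twist":0,"grip":-0.2}]' 10
```

```text
t: 10.35
eef_pos: [0.4319, 0.116, 0.0666]
ee_rot: [3.14, 0.002, -2.302]
force: [-15.5, 14.0, 13.5]
width: 0.0402
gripper_force: 10.0
```

The bar is held by its ends (opening 40.2 mm). I'll ease the tool along the bar by about 1.5 mm and turn.

```bash
python3 -m crank '[{"dx":-0.001,"dy":0.001,"dz":0,"twist":0,"grip":-0.2},{"dx":-0.001,"dy":0.001,"dz":0,"twist":4,"grip":-0.2},{"dx":-0.001,"dy":0.001,"dz":0,"twist":8,"grip":-0.2},{"dx":-0.001,"dy":0.001,"dz":0,"twist":12,"grip":-0.2},{"dx":-0.001,"dy":0.001,"dz":0,"twist":16,"grip":-0.2}]'
```

```text
t: 10.77
eef_pos: [0.4317, 0.1162, 0.0665]
ee_rot: [-3.141, 0.002, -2.018]
force: [0.4, -0.5, 2.5]
width: 0.0397
gripper_force: 10.0
```

```bash
python3 -m crank '[{"dx":0,"dy":0,"dz":0,"twist":5,"grip":-0.2},{"dx":0,"dy":0,"dz":0,"twist":10,"grip":-0.2},{"dx":0,"dy":0,"dz":0,"twist":15,"grip":-0.2},{"dx":0,"dy":0,"dz":0,"twist":20,"grip":-0.2},{"dx":0,"dy":0,"dz":0,"twist":25,"grip":-0.2}]'
```

```text
t: 11.18
eef_pos: [0.431, 0.1158, 0.0659]
ee_rot: [-3.141, 0.0, -1.581]
force: [-0.1, -0.1, -1.7]
width: 0.0397
gripper_force: 10.0
```

```bash
python3 -m crank '[{"dx":0,"dy":0,"dz":0,"twist":0,"grip":-0.2},{"dx":0,"dy":0,"dz":0,"twist":0,"grip":0.3},{"dx":0,"dy":0,"dz":0,"twist":0,"grip":0.3},{"dx":0,"dy":0,"dz":0,"twist":0,"grip":0.3},{"dx":0,"dy":0,"dz":0,"twist":0,"grip":0.3}]'
python3 -m crank '[{"dx":0,"dy":0,"dz":0.01,"twist":0,"grip":0.3},{"dx":0,"dy":0,"dz":0.04,"twist":0,"grip":0.3},{"dx":0,"dy":0,"dz":0.08,"twist":0,"grip":0.3},{"dx":0,"dy":0,"dz":0.12,"twist":0,"grip":0.3},{"dx":0,"dy":0,"dz":0.16,"twist":0,"grip":0.3}]'
python3 -m crank '[{"dx":0,"dy":0,"dz":0.04,"twist":0,"grip":0.3},{"dx":0,"dy":0,"dz":0.08,"twist":0,"grip":0.3},{"dx":0,"dy":0,"dz":0.12,"twist":0,"grip":0.3},{"dx":0,"dy":0.04,"dz":0.14,"twist":0,"grip":0.3},{"dx":0,"dy":0.08,"dz":0.14,"twist":0,"grip":0.3}]'
```

```text
t: 11.6
eef_pos: [0.4311, 0.1159, 0.0657]
ee_rot: [-3.141, 0.0, -1.586]
force: [-0.0, -0.6, -0.8]
width: 0.0558
gripper_force: 0.0
t: 12.02
eef_pos: [0.4306, 0.1154, 0.2275]
ee_rot: [3.141, -0.0, -1.586]
force: [0.8, 0.5, -0.2]
width: 0.057
gripper_force: 0.0
t: 12.43
eef_pos: [0.4325, 0.1949, 0.3717]
ee_rot: [-3.134, 0.006, -1.59]
force: [1.7, 0.4, 0.2]
width: 0.0569
gripper_force: 0.0
```

```bash
python3 -m crank '[{"dx":-0.01,"dy":0.04,"dz":0,"twist":0,"grip":0.3},{"dx":-0.02,"dy":0.08,"dz":0,"twist":0,"grip":0.3},{"dx":-0.03,"dy":0.12,"dz":0,"twist":0,"grip":0.3},{"dx":-0.04,"dy":0.16,"dz":0,"twist":0,"grip":0.3},{"dx":-0.04,"dy":0.16,"dz":0,"twist":0,"grip":0.3}]'
python3 - <<'E'
from h import *
o=[];c=(.432,.117)
for n in("top","side"):
    f=arm.grab_frame(n)[:,:,::-1];cv2.imwrite(f"pics/n_{n}.png",f);o.append(np.vstack([rect(n,f,k,.04,.05,300) for k in(c,(.573,.092))]))
    h=cv2.cvtColor(f.copy(),cv2.COLOR_BGR2HSV);m=cv2.inRange(h,(5,150,90),(18,255,255))
    _,_,st,ce=cv2.connectedComponentsWithStats(m);print(n,[(s[4],np.round(k,1).tolist()) for s,k in zip(st[1:],ce[1:]) if s[4]>3 and 340<k[0]<400])
cv2.imwrite("pics/l4.png",np.hstack(o))
E
```

```text
t: 12.85
eef_pos: [0.3894, 0.36, 0.364]
ee_rot: [3.14, -0.001, -1.583]
force: [-0.1, -1.1, -1.3]
width: 0.0569
gripper_force: 0.0
top [(np.int32(10), [387.9, 165.0]), (np.int32(17), [374.1, 172.6]), (np.int32(25), [359.0, 242.6]), (np.int32(17), [374.5, 243.6])]
side [(np.int32(11), [395.6, 200.9]), (np.int32(19), [361.0, 249.9]), (np.int32(17), [375.1, 255.6])]
```

View pics/l4.png

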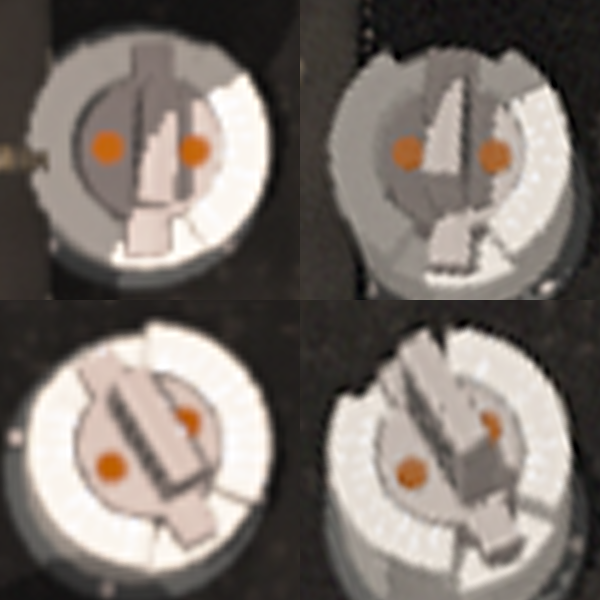

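The lugs are now at about (153,60) and (148,232), roughly in line with x and in the middle of the slots. I'll check the height of the dots.

```bash
python3 - <<'E'
from h import *
a=tri((359.0,242.6),(361.0,249.9));b=tri((374.5,243.6),(375.1,255.6));f=tri((374.1,172.6),(395.6,200.9))
print(a,b,f)
E
```

```text
(array([0.43288695, 0.13132749, 0.03658285]), np.float64(0.0007742368767542405)) (array([0.43184882, 0.10217818, 0.03605953]), np.float64(0.0009000018625223017)) (array([0.56815085, 0.10506775, 0.03489106]), np.float64(0.0014551338129637388))
```

Both dots now triangulate to about 36 mm. The seated neighbour reads 35 mm and this cell read 45 mm before, so it is level and home. The arm is clear, so I'll hand in.

```bash
python3 -c "
from station import arm
print(arm.job_done())"
```

```text
the job is handed in; nothing more can be done
None
```

The proud cell is turned into line with its slots and has dropped home, level with its neighbour to within about 1.5 mm as measured; it is released, the neighbour was not touched, and the job is handed in at about 13 s (no verdict was returned).

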